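# Drive the worn bushing out of the banding-machine arm

### The job

The swing arm of the pot-banding machine is clamped on its stand with a worn bronze bushing stuck in its upright bore. Take the drift with the orange handle from the rack and, with its nose, push the bushing down and out of the bore so that it drops into the blue tray below; go on until the drift's collar sits on the arm, then let go and leave the drift standing in the bore. Leave the short green-handled drift in its place in the rack.

Things in the scene. Friction and masses are not known exactly. Their poses are not given: they have to be found in the camera images.
- drift: Right tool: loose upright drift, 0.26 kg, its nose in one of two holes 90 mm apart in a plywood rack (top 63 mm above table). Orange handle 26 mm dia, steel collar 54 mm dia, steel nose 16 mm dia. Origin: centre of the collar's underside, which rests on the rack. z up: nose -45 to 0, collar 0 to 8, handle 8 to 83 mm. x across the rack, y along the row of holes.
- stub: Wrong tool: the same drift but with a green handle and a nose of only 15 mm, too short for the job; it stands in the other hole of the rack. Same origin and axes.
- bushing: Worn bronze bushing, 34 mm dia (lowest 8 mm taper to 30), 26 mm long, 0.09 kg, dark 10 mm hole, narrower than the drift's nose. Origin: centre of underside; z along its axis. Its top is about 4 mm below the top of the bore. Sprung balls 24 mm down the bore hold it; 5 to 20 N pushes it down; it stays where left until its top passes the balls, then drops.
- stand: Fixed stand: slotted steel arm with a round boss, 68 mm dia, top 130 and underside 100 mm above table, upright through bore 36 mm dia. Origin: on the bore's axis at table height, z up. Arm and dark block lie to +y, 35 to 160 mm off, bolt heads 135 mm high. Below the bore an open blue tray, part of the stand, 130 mm square, centred 8 mm to -y, rim 36 mm above table.

How it is judged:
By the outcome, as a careful person would: the job done as asked, in the order asked, and still so for the second after the job is handed in, with the robot touching nothing.
It also fails if it takes over 38 s, if anything falls off the work surface, if the arm or the gripper's body presses on something with over 40 N, if the wrist force passes 120 N, or if a joint passes its speed limit or range.

### The arm

A 6-joint arm with a two-finger parallel gripper is mounted at the origin on the work surface. World frame = base frame: x ahead of the robot, y to its left, z up, the work surface at z = 0. Lengths are in mm, angles in rad, forces in N, time in s.
With the tool pointing down it reaches from about 200 to 875 mm from the base axis. Payload 3.4 kg.
Tool frame: the origin (TCP) lies on the centre line of the jaws, within the pads' length; the fingertips stand 19 mm ahead of it and the grasp point (between the pads) is the TCP (r.tcp_to_tips is the distance from the TCP to the fingertips, in mm); z points along the fingers, y is the line along which they close (so a half turn about z gives the same grasp; the last joint's range is limited). The gripper opens to 94 mm and grips with 3 to 60 N. Pads are 16 mm wide; open, the fingers measure 119 mm over their backs; the gripper's body (75 mm by 177 mm) begins 78 mm behind the grasp point.
Start: joints at [1.026, 0.276, 1.505, -0, 1.361, -0.121], TCP at [236.476, 524.159, 224.493] pointing down, gripper open.
Joint ranges: [-2.89, 2.89], [-0.75, 2.08], [0.22, 2.7], [-1.18, 4.32], [0.11, 2.71], [-2.7, 2.7]. Speed limits (rad/s): [2.57, 2.57, 3.14, 3.14, 3.14, 3.14].

### API

Orientations are given as a rotation vector (axis times angle).
In Python, from station import r gives the robot as it stands.
- The arm moves only by the shell command python3 drive.py [FORCE], which reads ROWS from standard input. ROWS is one flat JSON list of numbers that holds 1 to 10 rows one after another, with no inner brackets; each row has 7 numbers: dx, dy, dz in parts of the range, where 1.0 means 0.5 m, then a rotation vector rx, ry, rz in a scale on which 1.0 is 2 pi rad, then the finger opening in mm; each row shifts and turns the commanded pose from where the row before left it, along the tool's axes as they then stand; what a row does not reach is not made up. A row lasts 1/12 s, in which the tool goes at most 41.7 mm and 0.125 rad, less where a joint would pass 70% of its speed; a pose out of reach is approached as far as the arm can. The fingers move at their own pace and stop on an object; FORCE is the grip in N (left out, the last holds). Time passes only in rows, so rows that do not move let the fingers close. It prints the time, the measured TCP pose, the force, the opening and the grip force at its end. Shift and turn numbers lie between -1 and 1, and a call with a number outside is refused. Input that does not fit is refused with a message, and nothing moves.
- r.state(): the state, without advancing time (a new reading comes with each control period).
- r.grab_frame(name): name is "side" or "top" or "wrist"; returns the picture (384x512x3 uint8, red, green, blue); there is no depth.
- r.camera_params(name): a dict with "camera_matrix" (3x3 intrinsics, pixels), "pose" (4x4, takes a point from camera to world coordinates); the wrist camera has in their place "mount" (4x4, takes a point from camera to tool coordinates, whose origin is the TCP and whose axes are the flange's). Camera axes: x right, y down, z forward; pixel columns grow to the right and rows downward; lengths in mm; the calibration is good to about 2 mm. A picture is of the moment at which its call begins: read the wrist's pose just before it. camera_params takes no time and is no camera call.
- r.hand_in(): hands the job in; it is judged then, once.
The state is a dict: "t": time; "qpos": joint angles; "qd": joint speeds; "tau": joint torques, N m; "eef_pos": TCP position; "eef_rot": TCP orientation; "contact_force": force on the tool from outside, world axes, zero at the start; "ft_torque": the same for the moment, N m; "finger_gap": finger opening in mm; "grip_force": force on a finger pad.
Only numpy, scipy, OpenCV 4.12 (cv2) and the standard library are available. Lean on these libraries where they do the work, as an engineer would, in place of code of your own. Each camera call takes 0.05 s, during which the arm holds its last target. There are 200 camera calls.

## Working session

There is one attempt and no reset: what is moved stays moved. The work goes in short steps, Python scripts to look and compute and a shell command to move; the robot and the scene stay as the last step left them, time stands still between calls to the robot, and variables do not carry over. Pictures are saved under pics/ and viewed, at most 10 in all, crops included, and the job is handed in when it is done.

```bash
ls; mkdir -p pics; python3 - <<'E'
from station import r
import cv2,numpy as np
s=r.state();print(s['t'],s['eef_pos'],s['eef_rot'],s['finger_gap'])
ims=[]
for n in('top','side'):
    im=r.grab_frame(n);cv2.imwrite(f'pics/{n}0.png',im[:,:,::-1]);p=r.camera_params(n);print(n,np.round(p['camera_matrix'],1).tolist(),np.round(p['pose'],3).tolist())
print(np.round(r.camera_params('wrist')['mount'],3).tolist())
E
```

```text
drive.py
pics
station.py
0.0 [236.18261794 523.67693654 223.61053822] [-6.60612700e-01 -3.07075793e+00  2.68812608e-03] 94.23969971555212
top [[363.3, 0.0, 259.1], [0.0, 363.3, 195.1], [0.0, 0.0, 1.0]] [[0.018, -0.986, 0.167, 427.876], [-1.0, -0.018, 0.001, 3.036], [0.002, -0.167, -0.986, 811.4], [0.0, 0.0, 0.0, 1.0]]
side [[425.5, 0.0, 253.9], [0.0, 425.5, 196.7], [0.0, 0.0, 1.0]] [[-0.987, -0.098, 0.127, 447.656], [-0.16, 0.563, -0.811, 642.87], [0.008, -0.821, -0.571, 536.269], [0.0, 0.0, 0.0, 1.0]]
[[0.0, -0.969, -0.247, 70.832], [1.0, 0.0, 0.0, -0.354], [-0.0, -0.247, 0.969, -161.679], [0.0, 0.0, 0.0, 1.0]]
```

View pics/top0.png

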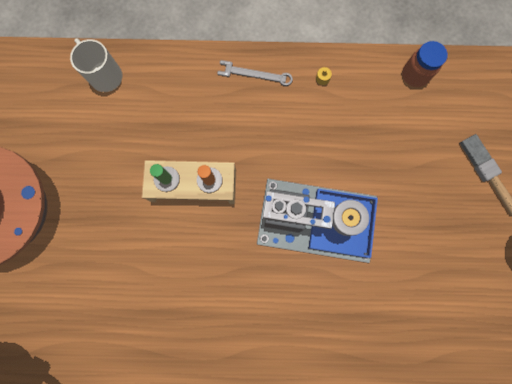

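View pics/side0.png

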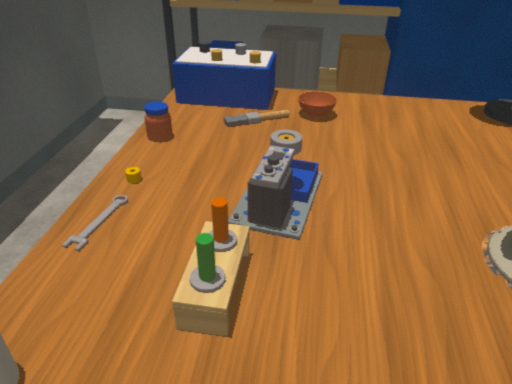

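The top view shows the orange drift with its handle top near (204,171) and its collar near (210,181). The green one is near (157,171), and the boss with the bushing is near (351,218), with the arm towards the left (+y). The side view agrees: orange at (220,220), boss at (286,140).

```bash
cat > h.py <<'E'
import numpy as np,cv2
from station import r
from scipy.spatial.transform import Rotation as R
def cast(n,uv,z,T=None):
    p=r.camera_params(n)
    if n=='wrist' :
        T=T@p['mount']
    else: T=p['pose']
    d=T[:3,:3]@np.linalg.solve(p['camera_matrix'],[uv[0],uv[1],1.])
    return T[:3,3]+d*(z-T[2,3])/d[2]
def tool():
    s=r.state();T=np.eye(4);T[:3,:3]=R.from_rotvec(s['eef_rot']).as_matrix();T[:3,3]=s['eef_pos'];return T
def mask(im,lo,hi):
    return cv2.inRange(cv2.cvtColor(im,cv2.COLOR_RGB2HSV),lo,hi)
def blobs(m,a=8):
    n,l,s,c=cv2.connectedComponentsWithStats(m)
    return [(s[i].tolist(),c[i].round(1).tolist()) for i in range(1,n) if s[i][4]>=a]
E
python3 - <<'E'
from h import *
t=cv2.imread('pics/top0.png')[:,:,::-1].copy();s=cv2.imread('pics/side0.png')[:,:,::-1].copy()
for nm,im,bx in(('top',t,(140,155,240,205)),('side',s,(170,180,260,300))):
    sub=im[bx[1]:bx[3],bx[0]:bx[2]]
    for lab,lo,hi in(('or',(5,215,120),(14,255,255)),('gr',(50,100,40),(80,255,255))):
        print(nm,lab,[(b[0],[b[1][0]+bx[0],b[1][1]+bx[1]]) for b in blobs(mask(sub,lo,hi),15)])
g=mask(t,(0,0,110),(180,45,255))
g2=g[190:250,330:375];print('boss',[(b[0],b[1]) for b in blobs(g2,20)])
for b,z,nm in(((335,200,369,237),130,'boss?'),):print(cast('top',(351.5,218),z))
y=mask(t[200:240,330:375],(15,100,120),(32,255,255));print('bush',blobs(y,5))
a=cv2.resize(t[150:265,135:385],None,fx=3.2,fy=3.2,interpolation=cv2.INTER_CUBIC)
b=cv2.resize(s[115:345,170:330],None,fx=1.0,fy=1.0)
cv2.imwrite('pics/crop1.png',a[:,:,::-1])
E
```

```text
top or []
top gr [([10, 10, 13, 12, 119], [156.2, 170.1])]
side or [([42, 18, 15, 41, 211], [217.5, 216.3])]
side gr [([26, 54, 17, 21, 203], [204.3, 241.3]), ([30, 76, 5, 9, 17], [201.7, 259.9]), ([32, 82, 11, 12, 58], [207.2, 267.4]), ([34, 92, 8, 9, 21], [207.6, 277.0]), ([30, 94, 5, 6, 15], [201.6, 276.1])]
boss [([0, 10, 39, 35, 794], [18.4, 26.5])]
[ 502.72638056 -170.76342684  130.        ]
bush [([12, 8, 18, 18, 235], [20.6, 17.0])]
```

View pics/crop1.png

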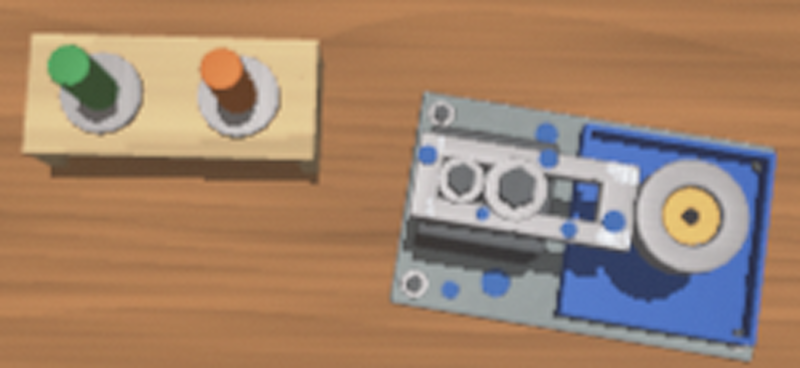

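The enlarged view puts the orange handle top at crop (221,69) with its collar at (238,96). Green is at (69,66), and the bushing/boss centre is at (692,216).

```bash
python3 - <<'E'
from h import *
P=lambda u,v:(u/3.2+135-.35,v/3.2+150-.35)
for n,u,v,z in(('or top',221,69,146),('or col',238,96,71),('gr top',69,66,146),('gr col',101,93,71),('boss',693,216,130),('bush',691,216,126),('bolt',515,190,135),('bolt2',461,181,135),('rackTL',31,34,63),('rackTR',319,40,63),('rackBR',314,157,63)):
    print(n,cast('top',P(u,v),z).round(1))
s=cv2.imread('pics/side0.png')[:,:,::-1].copy()
m=mask(s,(3,190,80),(16,255,255))[190:255,205:235]
print('side orange top cast',cast('side',(220,203),146).round(1),'boss',cast('side',(286,138),130).round(1))
T=tool();print(T[:3,:3].round(3).tolist())
E
```

```text
or top [584.  108.8 146. ]
or col [583.9 108.9  71. ]
gr top [584.2 198.1 146. ]
gr col [584.2 198.1  71. ]
boss [ 504.3 -170.3  130. ]
bush [ 504.8 -170.1  126. ]
bolt [517.1 -64.9 135. ]
bolt2 [521.9 -33.2 135. ]
rackTL [625.  249.1  63. ]
rackTR [624.5  58.   63. ]
rackBR [545.9  58.9  63. ]
side orange top cast [584.4 115.  146. ] boss [ 506.7 -157.1  130. ]
[[-0.912, 0.411, -0.001], [0.411, 0.912, -0.001], [0.0, -0.002, -1.0]]
```

The rows are not in the units I measure in: shifts go in shares of 0.5 m and turns go in shares of 2 pi rad. I convert before sending: 0.12 rad / 6.2832 = 0.0191.

```bash
echo '[0,0,0,0,0,0.0191,94,0,0,0,0,0,0.0191,94,0,0,0,0,0,0.0191,94,0,0,0,0,0,0.0191,94,0,0,0,0,0,0.0191,94,0,0,0,0,0,0.0191,94,0,0,0,0,0,0.0191,94,0,0,0,0,0,0.0191,94]' | python3 drive.py 20
cat >> h.py <<'E'
def to(x,y,z):
    T=tool();print('t',r.state()['t'],'tcp',T[:3,3].round(1),'z',T[:3,2].round(4),'yax',T[:3,1].round(3),'tool delta',(T[:3,:3].T@(np.array([x,y,z])-T[:3,3])).round(1))
E
python3 -c "
from h import *
to(584,109,220)"
```

```text
t: 0.77
eef_pos: [236.3, 523.9, 223.9]
eef_rot: [2.011, 2.413, -0.002]
contact_force: [-0.1, 0.1, -0.1]
finger_gap: 94.0
grip_force: 0.0
t 0.7667 tcp [236.3 523.9 223.9] z [-6.e-04 -1.e-03 -1.e+00] yax [ 0.984  0.18  -0.001] tool delta [-470.7  267.3    4.1]
```

Converted, -33 mm / 500 = -0.066, 19 mm / 500 = 0.038.

```bash
echo '[-0.066,0.038,0,0,0,0,94,-0.066,0.038,0,0,0,0,94,-0.066,0.038,0,0,0,0,94,-0.066,0.038,0,0,0,0,94,-0.066,0.038,0,0,0,0,94,-0.066,0.038,0,0,0,0,94,-0.066,0.038,0,0,0,0,94,-0.066,0.038,0,0,0,0,94,-0.066,0.038,0,0,0,0,94,-0.066,0.038,0,0,0,0,94]' | python3 drive.py >/dev/null
echo '[-0.066,0.038,0,0,0,0,94,-0.066,0.038,0,0,0,0,94,-0.066,0.038,0,0,0,0,94,-0.066,0.038,0,0,0,0,94,0,0,0,0,0,0,94,0,0,0,0,0,0,94]' | python3 drive.py
python3 - <<'E'
from h import *
to(584,109,220)
T=tool();im=r.grab_frame('wrist');cv2.imwrite('pics/w1.png',im[:,:,::-1]);np.save('w1.npy',T)
E
```

```text
t: 2.1
eef_pos: [584.5, 118.0, 223.4]
eef_rot: [-2.008, -2.415, 0.002]
contact_force: [-0.9, 0.4, -0.3]
finger_gap: 93.4
grip_force: 0.0
t 2.1 tcp [584.5 118.  223.4] z [-1.7e-03  1.0e-04 -1.0e+00] yax [ 0.983  0.183 -0.002] tool delta [-8.7 -2.1  3.4]
```

View pics/w1.png

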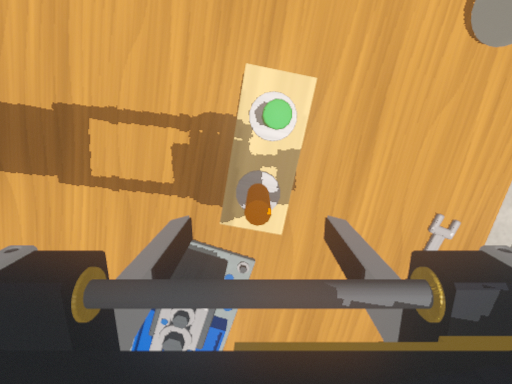

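The wrist view shows the orange handle between the fingers, its top near (257,213), and green at (277,114). I'll check this by ray casting.

```bash
python3 - <<'E'
from h import *
T=np.load('w1.npy')
print(cast('wrist',(257,212),146,T).round(1),cast('wrist',(277.5,114),146,T).round(1),cast('wrist',(272.5,116),71,T).round(1))
E
```

```text
[585.5 109.4 146. ] [586.7 199.  146. ] [586.1 199.4  71. ]
```

Converted, 20 mm / 500 = 0.04, -8.6 mm / 500 = -0.0172.

```bash
echo '[-0.0172,-0.003,0,0,0,0,94,0,0,0.04,0,0,0,94,0,0,0.04,0,0,0,94,0,0,0.04,0,0,0,94,0,0,0.04,0,0,0,94,0,0,0.04,0,0,0,94,0,0,0.01,0,0,0,94,0,0,0,0,0,0,94,0,0,0,0,0,0,94]' | python3 drive.py
python3 -c "
from h import *
to(584.5,109.2,118)"
```

```text
t: 2.9
eef_pos: [583.8, 111.6, 120.2]
eef_rot: [2.003, 2.42, 0.001]
contact_force: [-0.4, 1.0, 0.5]
finger_gap: 94.0
grip_force: 0.0
t 2.9 tcp [583.8 111.6 120.2] z [ 7.e-04  1.e-04 -1.e+00] yax [0.982 0.187 0.001] tool delta [-2.5  0.3  2.2]
```

Converted, -2.5 mm / 500 = -0.005, 2 mm / 500 = 0.004.

```bash
echo '[-0.005,0.0006,0.004,0,0,0,94,0,0,0,0,0,0,15,0,0,0,0,0,0,15,0,0,0,0,0,0,15,0,0,0,0,0,0,15,0,0,0,0,0,0,15,0,0,0,0,0,0,15,0,0,0,0,0,0,15,0,0,0,0,0,0,15,0,0,0,0,0,0,15]' | python3 drive.py 45
echo '[0,0,0,0,0,0,15,0,0,0,0,0,0,15]' | python3 drive.py
python3 -c "
from h import *
to(584.5,109.2,118)"
```

```text
t: 3.73
eef_pos: [584.6, 108.5, 117.4]
eef_rot: [-2.004, -2.419, 0.0]
contact_force: [0.6, -0.4, 0.7]
finger_gap: 37.3
grip_force: 0.0
t: 3.9
eef_pos: [584.9, 108.6, 117.5]
eef_rot: [2.004, 2.419, 0.001]
contact_force: [1.0, 0.8, -2.9]
finger_gap: 25.2
grip_force: 45.0
t 3.9 tcp [584.9 108.6 117.5] z [ 6.e-04  2.e-04 -1.e+00] yax [0.983 0.186 0.001] tool delta [ 0.7 -0.3 -0.5]
```

Converted, -20 mm / 500 = -0.04, -17 mm / 500 = -0.034.

```bash
echo '[0,0,-0.016,0,0,0,15,0,0,-0.034,0,0,0,15,0,0,-0.04,0,0,0,15,0,0,-0.04,0,0,0,15,0,0,-0.04,0,0,0,15,0,0,-0.04,0,0,0,15,0,0,-0.04,0,0,0,15,0,0,-0.04,0,0,0,15,0,0,0,0,0,0,15]' | python3 drive.py
python3 -c "
from h import *
to(504.5,-170.2,262)"
```

```text
t: 4.65
eef_pos: [586.5, 108.7, 266.9]
eef_rot: [2.001, 2.415, 0.009]
contact_force: [-0.1, -0.1, -2.8]
finger_gap: 25.6
grip_force: 45.0
t 4.65 tcp [586.5 108.7 266.9] z [ 7.8e-03  7.0e-04 -1.0e+00] yax [0.983 0.186 0.008] tool delta [-258.8 -132.5    4.1]
```

Converted, -26 mm / 500 = -0.052, -24 mm / 500 = -0.048.

```bash
echo '[-0.052,-0.026,0,0,0,0,15,-0.052,-0.026,0,0,0,0,15,-0.052,-0.026,0,0,0,0,15,-0.052,-0.026,0,0,0,0,15,-0.052,-0.026,0,0,0,0,15,-0.052,-0.026,0,0,0,0,15,-0.052,-0.026,0,0,0,0,15,-0.052,-0.026,0,0,0,0,15,-0.052,-0.026,0,0,0,0,15,-0.048,-0.026,0,0,0,0,15]' | python3 drive.py >/dev/null
echo '[0,0,0,0,0,0,15,0,0,0,0,0,0,15,0,0,0,0,0,0,15]' | python3 drive.py
python3 - <<'E'
from h import *
to(504.5,-170.2,262)
a=r.grab_frame('side');b=r.grab_frame('wrist');np.save('w2.npy',tool())
a=cv2.resize(a[40:200,200:370],None,fx=2.35,fy=2.35);b=cv2.resize(b,(500,375))
h=np.zeros((376,900,3),np.uint8);h[:a.shape[0],:a.shape[1]]=a;h[:375,400:]=b
cv2.imwrite('pics/s2.png',cv2.resize(h[:,:,::-1],(800,334)))
E
```

```text
t: 5.73
eef_pos: [504.4, -168.5, 261.6]
eef_rot: [-2.004, -2.417, -0.001]
contact_force: [0.1, 0.2, -2.0]
finger_gap: 25.5
grip_force: 45.0
t 5.7333 tcp [ 504.4 -168.5  261.6] z [-0.0012  0.0017 -1.    ] yax [ 0.983  0.185 -0.001] tool delta [-1.7 -0.2 -0.4]
```

View pics/s2.png

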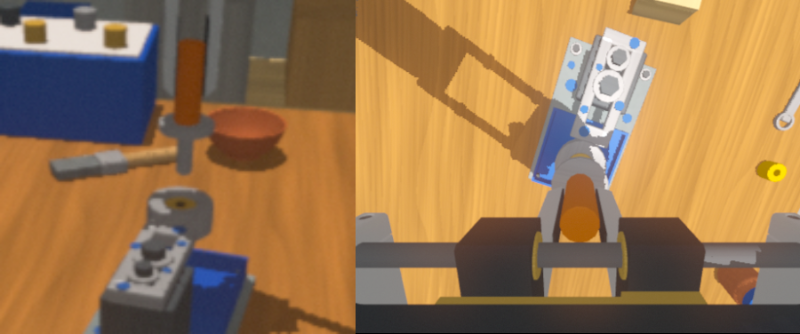

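The side part shows the drift held above the boss, nose end at view (184,170) and handle at (191,60), possibly leaning slightly. I'll compare this with where an upright tool would project.

```bash
python3 - <<'E'
from h import *
T=np.load('w2.npy')
p=r.camera_params('side')
M=np.linalg.inv(p['pose'])
def pr(X):
    c=M[:3]@np.r_[X,1];u=p['camera_matrix']@c;return (u[:2]/u[2]).round(1)
f=lambda u,v:(200+u/2.089,40+v/2.089)
x,y,z=T[:3,3];o=z-54.5
for n,h in(('nosetip',-45),('under',0),('coltop',8),('top',75)):
    q=pr([x,y,o+h]);print(n,q,'view',((q-[200,40])*2.089).round(0))
print('boss',((pr([504.5,-170.2,130])-[200,40])*2.089).round(0))
im=r.grab_frame('side')
def rowc(m,x0,x1,rows):
    for v in rows:
        u=np.nonzero(m[v,x0:x1])[0]
        if len(u):print(v,x0+u.min(),x0+u.max(),x0+u.mean().round(1),end=' | ')
    print()
m=mask(im,(2,190,50),(14,255,220));rowc(m,280,305,range(58,100,4))
g=mask(im,(0,0,60),(180,70,255));rowc(g,270,310,range(94,126,2))
cv2.imwrite('pics/z.png',cv2.resize(im[50:150,250:330,::-1],None,fx=6,fy=6,interpolation=cv2.INTER_CUBIC))
E
```

```text
nosetip [288.2 121.5] view [184. 170.]
under [289.4 100.8] view [187. 127.]
coltop [289.6  97. ] view [187. 119.]
top [291.6  63.4] view [191.  49.]
boss [183. 199.]
62 286 297 291.5 | 66 285 296 290.5 | 70 285 296 290.5 | 74 285 296 290.5 | 78 285 295 290.0 | 82 285 295 290.0 | 86 284 295 289.5 | 90 283 295 289.0 | 94 284 294 289.0 | 98 285 293 289.0 | 
94 272 272 272.0 | 96 272 299 284.8 | 98 271 301 286.0 | 100 270 301 287.5 | 102 277 301 289.0 | 104 279 300 289.5 | 106 285 292 288.5 | 108 285 291 288.0 | 110 285 291 288.0 | 112 285 290 287.5 | 114 285 290 287.5 | 116 284 290 287.0 | 118 285 290 287.5 | 120 285 290 287.5 | 122 286 289 287.5 |
```

View pics/z.png

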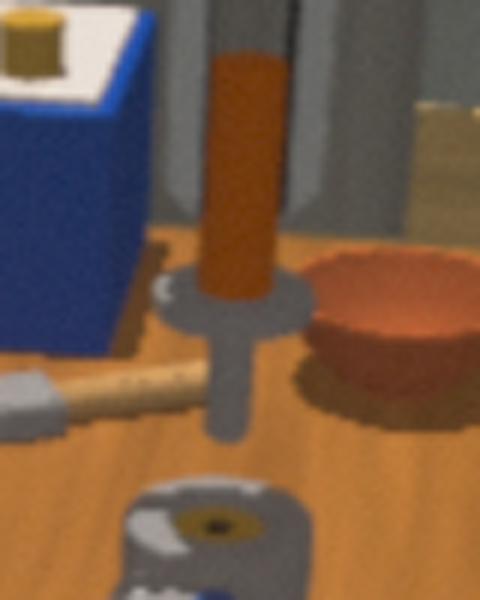

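The drift is upright, and its nose, collar and handle sit where predicted (±1 px), directly over the bushing hole at view (218,525). Now I'll descend and push.

Converted, 10 mm / 500 = 0.02, -1.7 mm / 500 = -0.0034.

```bash
echo '[-0.0034,0.0006,0.02,0,0,0,15,0,0,0.02,0,0,0,15,0,0,0.012,0,0,0,15,0,0,0.008,0,0,0,15,0,0,0.006,0,0,0,15,0,0,0.006,0,0,0,15,0,0,0.006,0,0,0,15,0,0,0.006,0,0,0,15,0,0,0.006,0,0,0,15]' | python3 drive.py 60
python3 -c "
from h import *
to(505,-170.2,184.5)"
```

```text
t: 6.63
eef_pos: [505.8, -171.2, 218.2]
eef_rot: [2.003, 2.418, 0.0]
contact_force: [-0.7, -0.2, 2.4]
finger_gap: 26.0
grip_force: 60.0
t 6.6333 tcp [ 505.8 -171.2  218.2] z [ 0.0014 -0.001  -1.    ] yax [0.983 0.186 0.001] tool delta [ 1.1 -0.7 33.7]
```

Converted, 3 mm / 500 = 0.006, 0.8 mm / 500 = 0.0016.

```bash
echo '[0.0016,-0.001,0.006,0,0,0,15,0,0,0.006,0,0,0,15,0,0,0.006,0,0,0,15,0,0,0.006,0,0,0,15,0,0,0.006,0,0,0,15,0,0,0.006,0,0,0,15]' | python3 drive.py
echo '[0,0,0.006,0,0,0,15,0,0,0.006,0,0,0,15,0,0,0.006,0,0,0,15]' | python3 drive.py
python3 -c "
from h import *
to(505,-170.2,184.5)"
```

```text
t: 7.13
eef_pos: [504.1, -169.4, 198.1]
eef_rot: [-2.003, -2.417, -0.0]
contact_force: [0.0, 0.4, -2.7]
finger_gap: 25.4
grip_force: 60.0
t: 7.38
eef_pos: [504.6, -169.9, 189.7]
eef_rot: [-2.004, -2.418, -0.0]
contact_force: [0.4, 0.4, -3.1]
finger_gap: 25.3
grip_force: 60.0
t 7.3833 tcp [ 504.6 -169.9  189.7] z [-7.e-04  7.e-04 -1.e+00] yax [ 0.983  0.186 -0.001] tool delta [-0.4  0.3  5.2]
```

The force is back to the drift's weight, so the bushing has let go. Next I'll seat the collar gently.

Converted, 2 mm / 500 = 0.004, 1.5 mm / 500 = 0.003.

```bash
echo '[0,0,0.004,0,0,0,15,0,0,0.003,0,0,0,15,0,0,0.002,0,0,0,15,0,0,0,0,0,0,15]' | python3 drive.py
echo '[0,0,0.002,0,0,0,15,0,0,0,0,0,0,15]' | python3 drive.py
python3 - <<'E'
from h import *
to(505,-170.2,184.5)
a=r.grab_frame('side')
cv2.imwrite('pics/s3.png',cv2.resize(a[70:200,230:350,::-1],None,fx=4.5,fy=4.5,interpolation=cv2.INTER_CUBIC))
E
```

```text
t: 7.72
eef_pos: [504.8, -170.0, 185.8]
eef_rot: [-2.004, -2.419, -0.0]
contact_force: [-0.3, 0.1, -2.8]
finger_gap: 25.8
grip_force: 60.0
t: 7.88
eef_pos: [504.8, -170.1, 185.0]
eef_rot: [2.004, 2.419, 0.0]
contact_force: [0.2, 0.3, -2.4]
finger_gap: 25.2
grip_force: 60.0
t 7.8833 tcp [ 504.8 -170.1  185. ] z [ 2.e-04  0.e+00 -1.e+00] yax [0.983 0.186 0.   ] tool delta [-0.2  0.1  0.5]
```

View pics/s3.png

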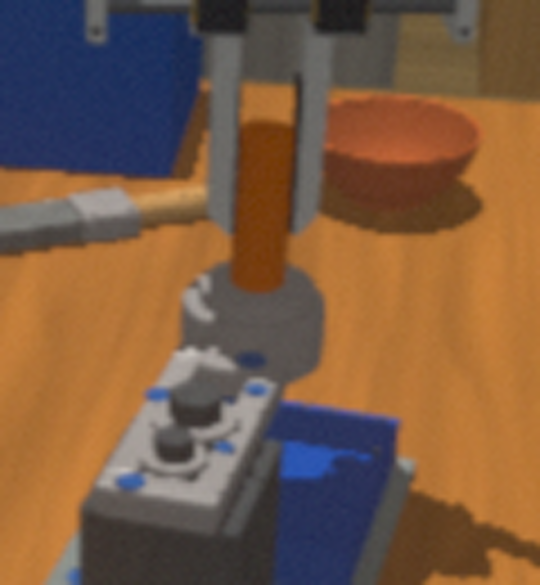

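The collar is almost on the boss, with the handle base at (258,285). The bushing is hidden behind the arm. I'll step down until contact shows.

Converted, 0.7 mm / 500 = 0.0014.

```bash
for i in 1 ; do echo '[0,0,0.0014,0,0,0,15,0,0,0,0,0,0,15]' | python3 drive.py | grep -E 'eef_pos|contact'; echo '[0,0,0.0014,0,0,0,15,0,0,0,0,0,0,15]' | python3 drive.py| grep -E 'eef_pos|contact'; echo '[0,0,0.0014,0,0,0,15,0,0,0,0,0,0,15]' | python3 drive.py| grep -E 'eef_pos|contact'; done
```

```text
eef_pos: [505.0, -170.1, 184.4]
contact_force: [-0.4, -0.6, -1.8]
eef_pos: [505.0, -170.1, 184.4]
contact_force: [-0.8, 0.3, 3.3]
eef_pos: [505.1, -170.2, 184.4]
contact_force: [-2.1, 1.4, 7.9]
```

It is seated: z has stopped at 184.4 and the force is rising. Releasing and retreating.

Converted, -20 mm / 500 = -0.04, -10 mm / 500 = -0.02.

```bash
echo '[0,0,-0.0016,0,0,0,15,0,0,0,0,0,0,60,0,0,0,0,0,0,60,0,0,0,0,0,0,60,0,0,0,0,0,0,60,0,0,0,0,0,0,60,0,0,-0.008,0,0,0,60,0,0,-0.02,0,0,0,60,0,0,-0.04,0,0,0,60,0,0,-0.04,0,0,0,60]' | python3 drive.py
echo '[0,0,-0.05,0,0,0,60,0,0,-0.05,0,0,0,60,0.04,0,-0.05,0,0,0,60,0.07,0,0,0,0,0,60,0.07,0,0,0,0,0,60,0.07,0,0,0,0,0,60,0.07,0,0,0,0,0,60,0.07,0,0,0,0,0,60,0,0,0,0,0,0,60]' | python3 drive.py
python3 - <<'E'
from h import *
a=r.grab_frame('side');b=r.grab_frame('top')
a=cv2.resize(a[90:340,170:340],None,fx=2,fy=2,interpolation=cv2.INTER_CUBIC)
b=cv2.resize(b[150:270,250:385],None,fx=3.3,fy=3.3,interpolation=cv2.INTER_CUBIC)
h=np.zeros((500,790,3),np.uint8);h[:500,:340]=a;h[:b.shape[0],342:342+b.shape[1]]=b[:,:448]
cv2.imwrite('pics/f.png',h[:,:,::-1])
E
```

```text
t: 9.27
eef_pos: [504.5, -169.9, 238.5]
eef_rot: [-2.004, -2.418, 0.0]
contact_force: [0.6, -0.8, -0.6]
finger_gap: 59.9
grip_force: 0.0
t: 10.02
eef_pos: [466.9, 26.9, 314.1]
eef_rot: [-1.996, -2.424, -0.006]
contact_force: [0.2, -0.1, 0.0]
finger_gap: 60.0
grip_force: 0.0
```

View pics/f.png

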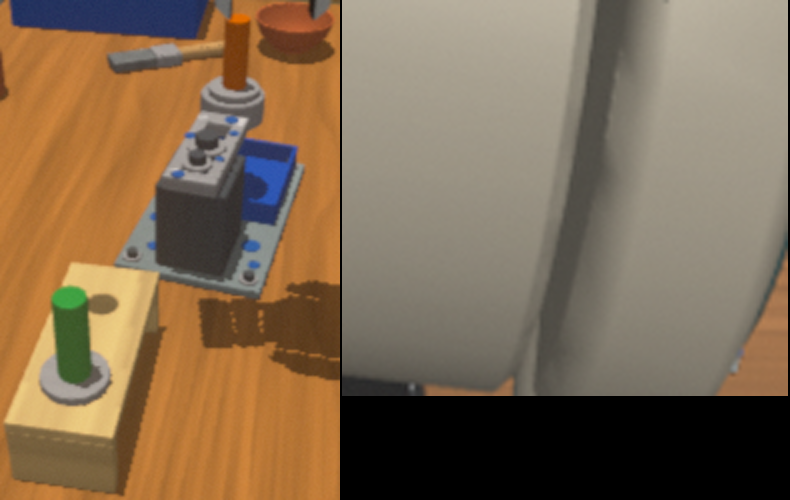

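The drift stands seated and the green one is still in the rack. The arm blocks the top camera, so I'll move it aside and look for the bushing in the tray.

Converted, 35 mm / 500 = 0.07.

```bash
echo '[0.07,0,0,0,0,0,60,0.07,0,0,0,0,0,60,0.07,0,0,0,0,0,60,0.07,0,0,0,0,0,60,0.07,0,0,0,0,0,60,0.07,0,0,0,0,0,60,0.07,0,0,0,0,0,60,0.07,0,0,0,0,0,60,0,0,0,0,0,0,60]' | python3 drive.py
python3 - <<'E'
from h import *
b=r.grab_frame('top');w=r.grab_frame('wrist')
b=cv2.resize(b[180:265,300:385],(420,420),interpolation=cv2.INTER_CUBIC);w=cv2.resize(w,(370,278))
h=np.zeros((420,790,3),np.uint8);h[:,:420]=b;h[:278,420:]=w
cv2.imwrite('pics/g.png',h[:,:,::-1])
E
```

```text
t: 10.87
eef_pos: [416.6, 300.9, 312.7]
eef_rot: [-1.998, -2.421, -0.004]
contact_force: [0.0, -0.3, -0.4]
finger_gap: 60.3
grip_force: 0.0
```

View pics/g.png

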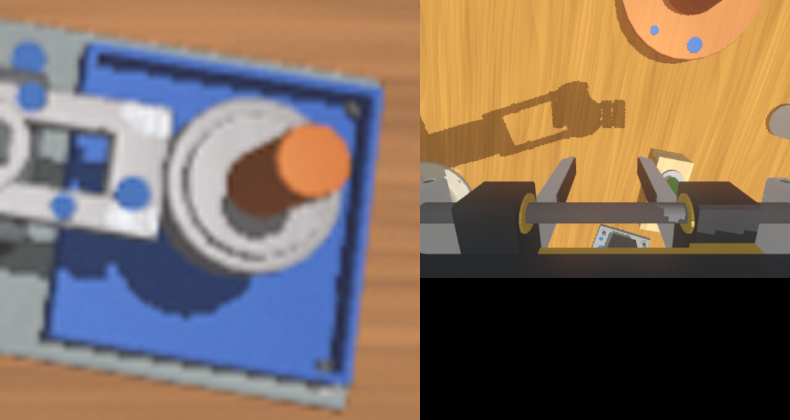

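```bash
python3 -c "
from station import r
print(r.hand_in())"
```

```text
the job is handed in; nothing more can be done
None
```

The job is handed in at about 11 s. The orange drift pushed the bushing through and was left standing released, with its collar on the boss, and the green drift is still in the rack. I never saw the bushing in the tray because the boss hides it; the push force falling away and the collar seating freely are what show it came out.

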